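# Unbolt the seal chest

### The job

The steel seal chest is bolted shut. Press the long spring catch plate on its lid fully down with one fingertip and, keeping it down all the way, push the bolt's upright tab with the other finger until the bolt is fully drawn out of its keeper; only then let the catch spring up again, so that it locks the bolt open, and take the hand away. Grip and lift nothing, and leave the things standing on and around the chest where they are.

Things in the scene. Friction and masses are not known exactly. Their poses are not given: they have to be found in the camera images.
- chest: Grey painted steel chest, 260 (its x) x 284 (its y) x 100 mm high, fixed to the table. Origin: centre of its underside. Its -x side faces roughly towards the robot, +x is the lid's hinge side, y is left seen from the robot, z up. Bare steel fittings on top: bolt on the right, catch on the left. A stone seal and a wooden paperweight stand behind them (x above +75 mm).
- keeper_top (a point): Top centre of the bolt's keeper on the chest's front strip, chest x = -92, y = -27, z = 122 mm. The bolt is a round bar 10 mm thick along chest x, axis 12 mm above the lid; besides the keeper it runs through two guides on the lid, at chest x = -62 and +34 mm. Keeper and guides are 30 mm wide (y) and reach z = 122 mm.
- housing_top (a point): Centre of the top of the catch's fixed housing, chest x = -25, y = +27, z = 128 mm. The housing is 106 mm long (chest x) and 30 mm wide; the catch's push plate stands out of its top.
- tab_top (a point): Centre of the top of the bolt's upright tab, a plate 8 mm thick (chest x) and 20 mm wide (chest y) standing on the bar, its top 160 mm above the table. Bolt shut: chest x = -30, y = -27 mm; it moves with the bolt. To draw the bolt, push the tab's face nearer the robot, towards chest +x. Nothing but the catch and its housing is higher than z = 122 mm within 60 mm of it.
- catch_top (a point): Centre of the upper face of the catch's push plate, 90 mm long (chest x) by 20 mm wide (chest y), at chest x = -25, y = +27 mm; 138 mm above the table at rest, 130 mm fully pressed; it moves with the plate. A fingertip may press anywhere along it and slide along it while pressing. Plate and tab centres are 54 mm apart across the bolt.
- catch (a joint): How far the catch is pressed, m: 0 up, 0.008 fully down (end stop). Spring: about 2.5 N at the start, 6.5 N fully down; it comes up by itself. Its tooth blocks a lug on the bolt; only with the catch more than 4 mm down can the lug pass over the tooth.
- bolt (a joint): Bolt position along chest +x, m: 0 shut in the keeper, 0.032 fully drawn (end stop). Moves with about 2 N of friction and stays where it is left. With the catch up it moves only 2 mm. Beyond 28 mm the lug has passed the tooth, and the released catch comes up and locks the bolt open.
- seal_stone: Stone seal, 26 x 26 mm, 67 mm tall with a round top, standing on the lid. Origin: centre of its underside.
- paperweight: Wooden bar 30 x 150 x 20 mm lying on the lid. Origin: centre of its underside.
- ink_dish: White shallow dish, 90 mm across, 22 mm high, on the table left of the chest. Origin: centre of its underside.
- ink_bottle: Grey bottle with a red cap, 56 mm across, 150 mm tall, on the table right of the chest. Origin: centre of its underside.
- paste_tin: Round jar of seal paste, 64 mm across, 35 mm high, on the table right of the chest. Origin: centre of its underside.
- brush_pot: White pot with writing brushes, 76 mm across, about 270 mm tall with the brushes, far left. Origin: centre of its underside.
- water_cup: White cup, 76 mm across, 85 mm high, far left. Origin: centre of its underside.
- tissue_box: Tissue box 110 x 210 x 70 mm, far right. Origin: centre of its underside.

How it is judged:
On the way, in this order (a step that is already met when the one before it is completed fails the run):
1. the catch is pressed down (more than 5 mm) by the fingers while the bolt is still shut (value of joint catch above 0.005 m and value of joint bolt below 0.004 m and contact force between the fingers and catch above 0.5 N), for 0.1 s.
2. the bolt is fully drawn (more than 29 mm) while the catch is still held down (more than 5 mm) by the fingers (value of joint catch above 0.005 m and value of joint bolt above 0.029 m and contact force between the fingers and catch above 0.5 N), for 0.1 s.
At the end, for the whole second after the job is handed in: The bolt stands drawn by at least 27.5 of its 32 mm, the catch is up again (pressed less than 1.5 mm) and so locks it open, the bystanders are within 20 mm of where they stood (value of joint bolt above 0.0275 m and value of joint catch below 0.0015 m and distance of each of seal_stone, paperweight, ink_dish, ink_bottle, paste_tin, brush_pot, water_cup, tissue_box from where it was at the start of the episode below 0.02 m); the robot touches nothing.
It fails at once if the catch is let up (less than 4.5 mm down) while the bolt is on its way (5 to 25 mm) (value of joint bolt between 0.005 and 0.025 m and value of joint catch below 0.0045 m).
It fails at once if a bystander is lifted, carried or pushed more than 20 mm or knocked over (distance of any of seal_stone, paperweight, ink_dish, ink_bottle, paste_tin, brush_pot, water_cup, tissue_box from where it was at the start of the episode above 0.02 m or angle between any of seal_stone, paperweight, ink_dish, ink_bottle, paste_tin, brush_pot, water_cup, tissue_box's own z axis and vertical above 0.4 rad).
It also fails if it takes over 40 s, if anything falls off the work surface, if the arm or the gripper's body presses on something with over 40 N, if the wrist force passes 120 N, or if a joint passes its speed limit or range.

### The arm

A 6-joint arm with a two-finger parallel gripper is mounted at the origin on the work surface. World frame = base frame: x ahead of the robot, y to its left, z up, the work surface at z = 0. Lengths are in m, angles in rad, forces in N, time in s.
With the tool pointing down it reaches from about 0.35 to 0.925 m from the base axis. Payload 6.4 kg.
Tool frame: the origin (TCP) lies on the centre line of the jaws, within the pads' length; the fingertips stand ahead of it and the grasp point (between the pads) lies 8 mm behind it (bot.finger_overhang is the z of the fingertips in the tool frame, in m); z points along the fingers, y is the line along which they close (so a half turn about z gives the same grasp; the last joint's range is limited). The gripper opens to 94 mm and grips with 3 to 60 N. Pads are 16 mm wide; open, the fingers measure 119 mm over their backs; the gripper's body (75 mm by 177 mm) begins 78 mm behind the grasp point.
Start: joints at [-1.402, 0.245, 1.558, -0, 1.339, -0.174], TCP at [0.218, -0.612, 0.216] pointing down, gripper open.
Joint ranges: [-3.13, 3.13], [-1.02, 2.26], [0.13, 2.54], [-0.95, 4.09], [0.21, 2.88], [-2.74, 2.74]. Speed limits (rad/s): [2.57, 2.57, 3.14, 3.14, 3.14, 3.14].

### API

Orientations are given as a rotation vector (axis times angle).
In Python, from bench import status, read_camera, bot gives the robot as it stands.
- The arm moves only by the tool drive_tool, never from a script. Its argument "plan" is a list of rows, each an object of numbers: "wx", "wy", "wz": the turn, a rotation vector about the world's x, y, z as a fraction of full scale; "dx", "dy", "dz": the shift along the world's x, y, z as a fraction of full scale; "gripper": the gripper command: -1 is shut, 1 is fully open, values between are in proportion. A call has 1 to 12 rows; each row is the pose to reach, as a shift and turn from the pose commanded when the call began; what a row does not reach only later rows make up. Full scale, the value 1, is 25 cm for a shift and 60 degrees for a turn. A row lasts 1/10 s, in which the tool goes at most 50 mm and 8.59 degrees, less where a joint would pass 70% of its speed; a pose out of reach is approached as far as the arm can. A call with a number of a shift or a turn outside -1 to 1 is refused whole. A call with a gripper value outside its range is refused whole. The fingers move at their own pace and stop on an object; the grip force is fixed at half the most. Time passes only in rows, so rows that repeat a pose let the fingers close. It gives the time, the measured TCP pose, the force, the opening and the grip force at its end, in the units of the state.
- status.observe(): the state, without advancing time (a new reading comes with each control period).
- read_camera(name): name is "side" or "top" or "wrist"; returns a dict with "color" (480x640x3 uint8, red, green, blue), "range_z" (480x640 float32, m along the optical axis (not along the pixel's ray), 0 where there is no reading), "mtx" (3x3 intrinsics, pixels), "cam_to_world" (4x4, takes a point from camera to world coordinates); the wrist camera has in their place "hand_eye" (4x4, takes a point from camera to tool coordinates, whose origin is the TCP and whose axes are the flange's). Camera axes: x right, y down, z forward; pixel columns grow to the right and rows downward; lengths in m; the calibration is good to about 2 mm. A picture is of the moment at which its call begins: read the wrist's pose just before it.
- bot.job_done(): hands the job in; it is judged then, once.
The state is a dict: "time": time; "joints": joint angles; "dq": joint speeds; "joint_torque": joint torques, N m; "ee_pos": TCP position; "eef_rot": TCP orientation; "wrist_force": force on the tool from outside, world axes, zero at the start; "moment": the same for the moment, N m; "width": finger opening in m; "grasp_force": force on a finger pad.
Only numpy, scipy, OpenCV 4.12 (cv2) and the standard library are available. Lean on these libraries where they do the work, as an engineer would, in place of code of your own. Each camera call takes 0.05 s, during which the arm holds its last target. There are 200 camera calls.

## Working session

There is one attempt and no reset: what is moved stays moved. The work goes in short steps, Python scripts to look and compute and a tool call to move; the robot and the scene stay as the last step left them, time stands still between calls to the robot, and variables do not carry over. Pictures are saved under pics/ and viewed, at most 10 in all, crops included, and the job is handed in when it is done.

Besides the shell and the picture viewer there is one more tool, called after "Emit:" as name(argument=value, ...) on one line, values as JSON. drive_tool: Moves the arm, as the interface text tells. Shift numbers are shares of 25 cm and turn numbers shares of 60 degrees, none past 1 either way. Its arguments: {"type":"object","properties":{"plan":{"type":"array"}},"required":["plan"]}

```bash
mkdir -p pics; ls; python3 - <<'E'
from bench import status, read_camera, bot
import cv2,numpy as np
s=status.observe(); print(s['time'],s['ee_pos'],s['eef_rot'],s['width'],bot.finger_overhang)
for n in ("top","side"):
    c=read_camera(n); cv2.imwrite(f"pics/{n}0.png",c["color"][:,:,::-1]); np.savez(f"{n}0.npz",**c)
    print(n,c["mtx"].round(1).tolist(),c["cam_to_world"].round(3).tolist())
E
```

```text
pics
0.0 [ 0.21839404 -0.61159735  0.21536166] [-3.09367822e+00 -5.35502243e-01 -3.23620376e-05] 0.09413456685467496 0.011
top [[497.5, 0.0, 319.1], [0.0, 497.5, 239.6], [0.0, 0.0, 1.0]] [[-0.026, -0.989, 0.146, 0.425], [-1.0, 0.023, -0.017, -0.004], [0.013, -0.146, -0.989, 1.402], [0.0, 0.0, 0.0, 1.0]]
side [[457.8, 0.0, 321.3], [0.0, 457.8, 244.8], [0.0, 0.0, 1.0]] [[-0.83, -0.337, 0.445, 0.041], [-0.558, 0.494, -0.667, 0.826], [0.005, -0.801, -0.598, 0.87], [0.0, 0.0, 0.0, 1.0]]
```

View pics/top0.png

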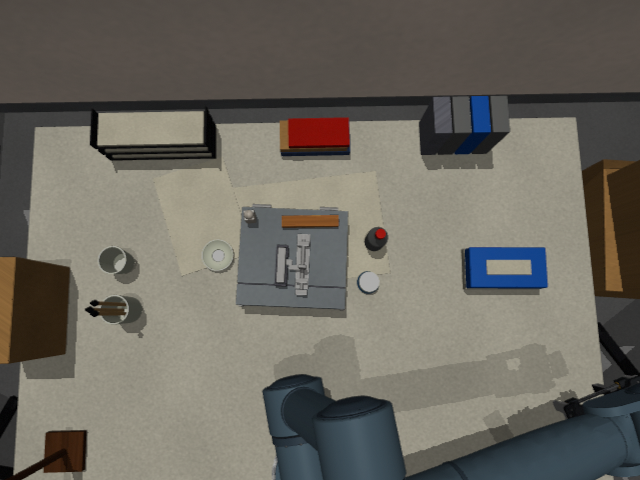

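View pics/side0.png

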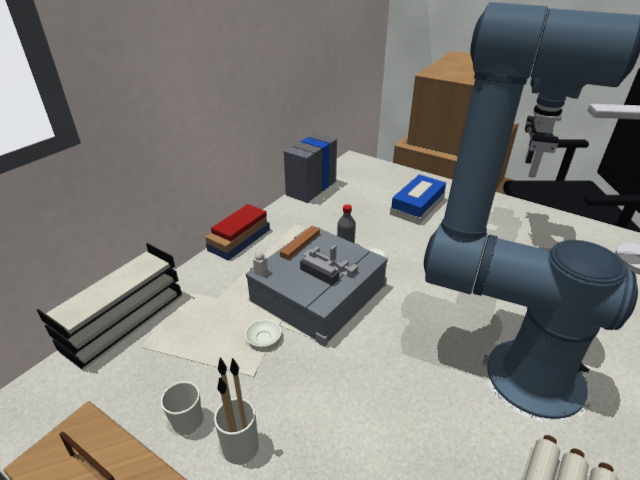

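The chest lid is centred near (292,258) in the top view. The catch is at (281,266), the bolt at (302,265) and the tab near (295,265). The side view shows the same layout with the area above it clear. Next I'll measure the chest pose from depth.

```bash
cat > h.py <<'E'
import numpy as np, cv2
def cloud(c,T=None):
    T=c["cam_to_world"] if T is None else T
    K=c["mtx"]; d=c["range_z"]; v,u=np.indices(d.shape)
    p=np.stack([(u-K[0,2])/K[0,0]*d,(v-K[1,2])/K[1,1]*d,d],-1)@T[:3,:3].T+T[:3,3]
    p[d<=0]=np.nan; return p
def chest(P,m):
    pts=P[m][:,:2].astype(np.float32)*1000
    return cv2.minAreaRect(pts)
E
python3 - <<'E'
from h import *
c=dict(np.load("top0.npz")); P=cloud(c)
z=P[...,2]; roi=np.zeros(z.shape,bool); roi[195:320,225:360]=1
m=roi&(z>.09)&(z<.11); m2=cv2.morphologyEx(m.astype(np.uint8),cv2.MORPH_OPEN,np.ones((5,5)))
n,l,st,ce=cv2.connectedComponentsWithStats(m2); print(st)
k=1+st[1:,4].argmax(); print(np.median(z[l==k]),chest(P,l==k), cv2.boxPoints(chest(P,l==k)))
f=roi&(z>.118)&(z<.175)
n,l,st,ce=cv2.connectedComponentsWithStats(f.astype(np.uint8))
for i in range(1,n):
    if st[i,4]>5: print(st[i],ce[i],np.nanmean(P[l==i],0),np.nanmax(z[l==i]),chest(P,l==i))
E
```

```text
[[     0      0    640    480 298406]
 [   236    204    112    105   8550]
 [   316    207     22      8    163]
 [   339    211      9      9     81]]
0.10006155962423802 ((577.9172973632812, 45.16563415527344), (284.3486328125, 269.8370056152344), 86.1708984375) [[ 433.80548  -87.68135]
 [ 703.0401  -105.70125]
 [ 722.0291   178.01262]
 [ 452.7945   196.03252]]
[244 210  12  13 133] [249.45864662 215.54135338] [0.67502094 0.15156263 0.15254289] 0.16951521265658398 ((677.7735595703125, 153.22279357910156), (26.294811248779297, 26.32521629333496), 0.21564850211143494)
[282 215  57  12 494] [309.8582996 220.2145749] [ 0.66531515 -0.00220097  0.12095383] 0.12807106613546648 ((664.335205078125, -2.645965576171875), (146.819091796875, 30.807722091674805), 88.72715759277344)
[298 241  12   8  55] [303.27272727 243.56363636] [0.60386157 0.01631963 0.1221571 ] 0.1272074074171219 ((601.8071899414062, 15.81851577758789), (28.643587112426758, 18.38265037536621), 88.04157257080078)
[275 244  14  42 459] [281.00217865 265.03921569] [0.54833749 0.07418118 0.13338154] 0.14501222345584175 ((549.7642211914062, 73.31416320800781), (32.2254638671875, 105.59120178222656), 85.89541625976562)
[289 263  18   7  67] [297.76119403 266.71641791] [0.54255847 0.03150595 0.1369236 ] 0.16561204980182187 ((545.6047973632812, 32.527503967285156), (15.427797317504883, 44.27086639404297), 1.6526169776916504)
[296 275  12   8  63] [301.46031746 279.65079365] [0.51041319 0.02293364 0.1220104 ] 0.12713844904327432 ((513.4208374023438, 22.77283477783203), (28.412492752075195, 18.42873191833496), 88.18470764160156)
[296 287  11   8  59] [300.79661017 291.6440678 ] [0.47976436 0.02524518 0.12258222] 0.1287249487429063 ((482.71893310546875, 24.712974548339844), (25.720922470092773, 18.17584991455078), 88.82305908203125)
```

Emit:
drive_tool(plan=[{"dx": 0.4,"dy": 0.9,"dz": 0.6,"wz": -0.2,"gripper": -0.12},{"dx": 0.4,"dy": 0.9,"dz": 0.6,"wz": -0.2,"gripper": -0.12},{"dx": 0.4,"dy": 0.9,"dz": 0.6,"wz": -0.2,"gripper": -0.12},{"dx": 0.4,"dy": 0.9,"dz": 0.6,"wz": -0.2,"gripper": -0.12},{"dx": 0.4,"dy": 0.9,"dz": 0.6,"wz": -0.2,"gripper": -0.12},{"dx": 0.4,"dy": 0.9,"dz": 0.6,"wz": -0.2,"gripper": -0.12},{"dx": 0.4,"dy": 0.9,"dz": 0.6,"wz": -0.2,"gripper": -0.12},{"dx": 0.4,"dy": 0.9,"dz": 0.6,"wz": -0.2,"gripper": -0.12}])

```text
$.plan[0]: bad value
```

Emit:
drive_tool(plan=[{"dx": 0.4,"dy": 0.9,"wz": -0.19,"gripper": -0.12},{"dx": 0.4,"dy": 0.9,"wz": -0.19,"gripper": -0.12},{"dx": 0.4,"dy": 0.9,"wz": -0.19,"gripper": -0.12},{"dx": 0.4,"dy": 0.9,"wz": -0.19,"gripper": -0.12},{"dx": 0.4,"dy": 0.9,"wz": -0.19,"gripper": -0.12},{"dx": 0.4,"dy": 0.9,"wz": -0.19,"gripper": -0.12},{"dx": 0.4,"dy": 0.9,"wz": -0.19,"gripper": -0.12},{"dx": 0.4,"dy": 0.9,"wz": -0.19,"gripper": -0.12}])

```text
$.plan[0]: bad value
```

Emit:
drive_tool(plan=[{"dx": 0.32,"dy": 0.84,"gripper": -0.12},{"dx": 0.32,"dy": 0.84,"gripper": -0.12},{"dx": 0.32,"dy": 0.84,"gripper": -0.12},{"dx": 0.32,"dy": 0.84,"gripper": -0.12},{"dx": 0.32,"dy": 0.84,"gripper": -0.12},{"dx": 0.32,"dy": 0.84,"gripper": -0.12},{"dx": 0.32,"dy": 0.84,"gripper": -0.12},{"dx": 0.32,"dy": 0.84,"gripper": -0.12}])

```text
$.plan[0]: bad value
```

Emit:
drive_tool(plan=[{"wx": 0,"wy": 0,"wz": -0.2,"dx": 0.4,"dy": 0.9,"dz": 0.6,"gripper": -0.12},{"wx": 0,"wy": 0,"wz": -0.2,"dx": 0.4,"dy": 0.9,"dz": 0.6,"gripper": -0.12},{"wx": 0,"wy": 0,"wz": -0.2,"dx": 0.4,"dy": 0.9,"dz": 0.6,"gripper": -0.12},{"wx": 0,"wy": 0,"wz": -0.2,"dx": 0.4,"dy": 0.9,"dz": 0.6,"gripper": -0.12},{"wx": 0,"wy": 0,"wz": -0.2,"dx": 0.4,"dy": 0.9,"dz": 0.6,"gripper": -0.12},{"wx": 0,"wy": 0,"wz": -0.2,"dx": 0.4,"dy": 0.9,"dz": 0.6,"gripper": -0.12},{"wx": 0,"wy": 0,"wz": -0.2,"dx": 0.4,"dy": 0.9,"dz": 0.6,"gripper": -0.12},{"wx": 0,"wy": 0,"wz": -0.2,"dx": 0.4,"dy": 0.9,"dz": 0.6,"gripper": -0.12}])

```text
time: 0.9
ee_pos: [0.3186, -0.3871, 0.3663]
eef_rot: [3.134, 0.211, -0.0]
wrist_force: [0.6, -0.0, 0.1]
width: 0.0418
grasp_force: 0.0
```

Emit:
drive_tool(plan=[{"wx": 0,"wy": 0,"wz": -0.2,"dx": 0.4,"dy": 0.9,"dz": 0,"gripper": -0.12},{"wx": 0,"wy": 0,"wz": -0.2,"dx": 0.4,"dy": 0.9,"dz": 0,"gripper": -0.12},{"wx": 0,"wy": 0,"wz": -0.2,"dx": 0.4,"dy": 0.9,"dz": 0,"gripper": -0.12},{"wx": 0,"wy": 0,"wz": -0.2,"dx": 0.4,"dy": 0.9,"dz": 0,"gripper": -0.12},{"wx": 0,"wy": 0,"wz": -0.2,"dx": 0.4,"dy": 0.9,"dz": 0,"gripper": -0.12},{"wx": 0,"wy": 0,"wz": -0.2,"dx": 0.4,"dy": 0.9,"dz": 0,"gripper": -0.12}])

```text
time: 1.5
ee_pos: [0.4195, -0.1589, 0.3647]
eef_rot: [-3.137, 0.109, 0.003]
wrist_force: [0.9, -0.6, -0.3]
width: 0.0414
grasp_force: 0.0
```

Emit:
drive_tool(plan=[{"wx": 0,"wy": 0,"wz": 0,"dx": 0.4,"dy": 0.84,"dz": -0.2,"gripper": -0.12},{"wx": 0,"wy": 0,"wz": 0,"dx": 0.4,"dy": 0.84,"dz": -0.2,"gripper": -0.12},{"wx": 0,"wy": 0,"wz": 0,"dx": 0.4,"dy": 0.84,"dz": -0.2,"gripper": -0.12},{"wx": 0,"wy": 0,"wz": 0,"dx": 0.4,"dy": 0.84,"dz": -0.2,"gripper": -0.12},{"wx": 0,"wy": 0,"wz": 0,"dx": 0.4,"dy": 0.84,"dz": -0.2,"gripper": -0.12},{"wx": 0,"wy": 0,"wz": 0,"dx": 0.4,"dy": 0.84,"dz": -0.2,"gripper": -0.12},{"wx": 0,"wy": 0,"wz": 0,"dx": 0.4,"dy": 0.84,"dz": -0.2,"gripper": -0.12}])

```text
time: 2.2
ee_pos: [0.5184, 0.0465, 0.3145]
eef_rot: [3.139, -0.121, -0.006]
wrist_force: [0.3, -0.2, -0.5]
width: 0.0415
grasp_force: 0.0
```

```bash
python3 - <<'E'
from bench import status, read_camera, bot
from h import *
from scipy.spatial.transform import Rotation as R
s=status.observe(); print(s['time'],s['ee_pos'],s['eef_rot'],s['width'],np.round(s['joints'],2),s['wrist_force'])
c=read_camera("wrist"); cv2.imwrite("pics/w1.png",c["color"][:,:,::-1])
T=np.eye(4);T[:3,:3]=R.from_rotvec(s['eef_rot']).as_matrix();T[:3,3]=s['ee_pos']
print("tool y angle",np.degrees(np.arctan2(T[1,1],T[0,1])))
c["cam_to_world"]=T@c["hand_eye"]; np.savez("w1.npz",**c)
P=cloud(c); z=P[...,2]; x=P[...,0];y=P[...,1]
box=(x>.43)&(x<.65)&(y>-.02)&(y<.12)
for lo,hi in((.118,.125),(.125,.132),(.134,.143),(.153,.167)):
    f=box&(z>lo)&(z<hi); n,l,st,ce=cv2.connectedComponentsWithStats(cv2.morphologyEx(f.astype(np.uint8),cv2.MORPH_OPEN,np.ones((3,3))))
    for i in range(1,n):
        if st[i,4]>60: r=chest(P,l==i); print(lo,st[i],np.round(np.median(z[l==i]),4),np.round(r[0],1),np.round(r[1],1),round(r[2],1))
E
```

```text
2.2 [0.51842195 0.04654967 0.31450303] [ 3.13882594 -0.12054754 -0.00579   ] 0.041534942785881435 [-0.13 -0.13  1.77 -0.    1.5   1.52] [ 0.26315949 -0.22619592 -0.49218213]
tool y angle -94.39869914773512
0.118 [326 118  33  14 445] 0.1222 [604.3  18.1] [29.6 11.5] 85.7
0.118 [306 186  31  13 348] 0.1203 [543.5  42. ] [29.  12.1] 85.5
0.118 [327 219  30  13 364] 0.1222 [509.   24.1] [29. 12.] 85.9
0.118 [327 247  30  15 422] 0.1221 [479.   25.9] [29.6 14.7] 86.1
0.125 [267 132  36 112 968] 0.1283 [549.3  75.7] [ 30.2 105.4] 86.2
0.125 [297 190   6  44 192] 0.1282 [527.2  64. ] [ 4.1 42.2] 86.4
0.134 [ 272  141   25   98 2114] 0.1382 [549.1  75.6] [20.1 90. ] 86.4
0.153 [333 193  23  10 221] 0.1599 [542.6  22.3] [19.2  7.4] 86.2
```

View pics/w1.png

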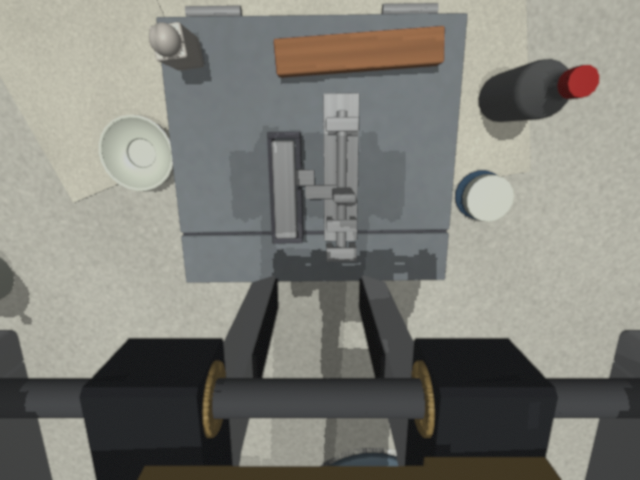

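The wrist view shows the plate at (285,188), the tab at (344,198), and both fingers just in front of the fittings. Depth gives the plate centre as (549.1, 75.6) mm, the tab as (542.6, 22.3) mm and the yaw as -3.7°.

Emit:
drive_tool(plan=[{"wx": 0,"wy": 0,"wz": 0.012,"dx": 0.024,"dy": 0.016,"dz": -0.2,"gripper": -0.12},{"wx": 0,"wy": 0,"wz": 0.012,"dx": 0.024,"dy": 0.016,"dz": -0.4,"gripper": -0.12},{"wx": 0,"wy": 0,"wz": 0.012,"dx": 0.024,"dy": 0.016,"dz": -0.52,"gripper": -0.12},{"wx": 0,"wy": 0,"wz": 0.012,"dx": 0.024,"dy": 0.016,"dz": -0.6,"gripper": -0.12},{"wx": 0,"wy": 0,"wz": 0.012,"dx": 0.024,"dy": 0.016,"dz": -0.6,"gripper": -0.12},{"wx": 0,"wy": 0,"wz": 0.012,"dx": 0.024,"dy": 0.016,"dz": -0.6,"gripper": -0.12}])

```text
time: 2.85
ee_pos: [0.5249, 0.0503, 0.1672]
eef_rot: [3.14, -0.103, 0.001]
wrist_force: [-0.2, 0.3, 0.0]
width: 0.0414
grasp_force: 0.0
```

```bash
python3 - <<'E'
from bench import status, read_camera
from h import *
s=status.observe(); print(s['time'],s['ee_pos'],s['eef_rot'],s['width'],s['wrist_force'])
c=read_camera("side"); im=c["color"][215:310,270:390,::-1]; cv2.imwrite("pics/s2.png",cv2.resize(im,None,fx=6,fy=6,interpolation=cv2.INTER_CUBIC))
E
```

```text
2.85 [0.5248897  0.05029196 0.16722885] [ 3.13964708e+00 -1.03293730e-01  1.19913673e-03] 0.04143317238753655 [-0.21624921  0.26880972  0.02366175]
```

View pics/s2.png

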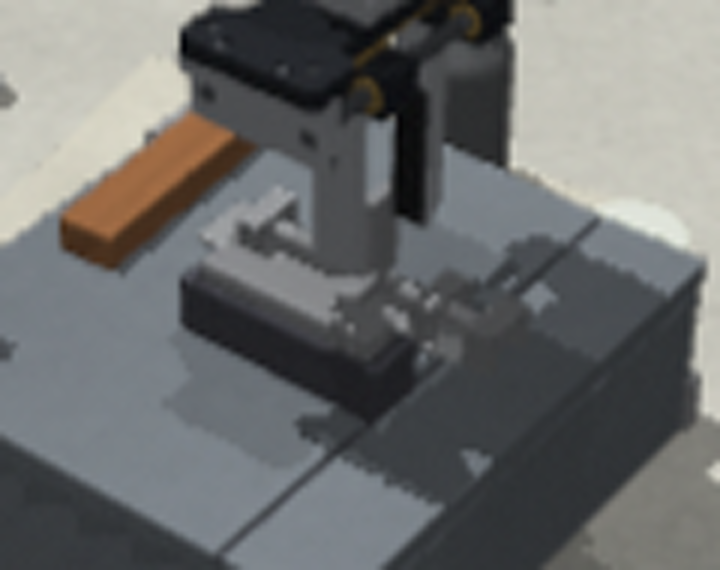

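The left fingertip, at (350,265), hovers over the plate and the right one is on the bolt side. Next is a gentle press.

Emit:
drive_tool(plan=[{"wx": 0,"wy": 0,"wz": 0,"dx": 0,"dy": 0,"dz": -0.04,"gripper": -0.12},{"wx": 0,"wy": 0,"wz": 0,"dx": 0,"dy": 0,"dz": -0.075,"gripper": -0.12},{"wx": 0,"wy": 0,"wz": 0,"dx": 0,"dy": 0,"dz": -0.09,"gripper": -0.12},{"wx": 0,"wy": 0,"wz": 0,"dx": 0,"dy": 0,"dz": -0.1,"gripper": -0.12},{"wx": 0,"wy": 0,"wz": 0,"dx": 0,"dy": 0,"dz": -0.104,"gripper": -0.12},{"wx": 0,"wy": 0,"wz": 0,"dx": 0,"dy": 0,"dz": -0.104,"gripper": -0.12},{"wx": 0,"wy": 0,"wz": 0,"dx": 0,"dy": 0,"dz": -0.104,"gripper": -0.12}])

```text
time: 3.6
ee_pos: [0.5253, 0.0516, 0.1416]
eef_rot: [3.139, -0.099, 0.003]
wrist_force: [1.2, -2.3, 6.5]
width: 0.041
grasp_force: 2.9
```

Emit:
drive_tool(plan=[{"wx": 0,"wy": 0,"wz": 0,"dx": 0,"dy": 0,"dz": -0.004,"gripper": -0.12},{"wx": 0,"wy": 0,"wz": 0,"dx": 0,"dy": 0,"dz": -0.006,"gripper": -0.12},{"wx": 0,"wy": 0,"wz": 0,"dx": 0,"dy": 0,"dz": -0.006,"gripper": -0.12}])

```text
time: 3.9
ee_pos: [0.5254, 0.0516, 0.1411]
eef_rot: [3.139, -0.099, 0.002]
wrist_force: [-2.8, -1.2, 11.0]
width: 0.0417
grasp_force: 5.6
```

Emit:
drive_tool(plan=[{"wx": 0,"wy": 0,"wz": 0,"dx": 0.012,"dy": -0.001,"dz": 0,"gripper": -0.12},{"wx": 0,"wy": 0,"wz": 0,"dx": 0.024,"dy": -0.0015,"dz": 0,"gripper": -0.12},{"wx": 0,"wy": 0,"wz": 0,"dx": 0.036,"dy": -0.002,"dz": 0,"gripper": -0.12},{"wx": 0,"wy": 0,"wz": 0,"dx": 0.048,"dy": -0.003,"dz": 0,"gripper": -0.12},{"wx": 0,"wy": 0,"wz": 0,"dx": 0.06,"dy": -0.004,"dz": 0,"gripper": -0.12},{"wx": 0,"wy": 0,"wz": 0,"dx": 0.06,"dy": -0.004,"dz": 0,"gripper": -0.12}])

```text
time: 4.5
ee_pos: [0.5369, 0.0513, 0.1409]
eef_rot: [-3.14, 0.097, 0.014]
wrist_force: [-16.6, -0.3, 21.1]
width: 0.0411
grasp_force: 11.4
```

```bash
python3 - <<'E'
from bench import status, read_camera
from h import *
from scipy.spatial.transform import Rotation as R
s=status.observe(); print(s['time'],s['ee_pos'],s['eef_rot'],s['wrist_force'],s['moment'])
c=read_camera("wrist")
T=np.eye(4);T[:3,:3]=R.from_rotvec(s['eef_rot']).as_matrix();T[:3,3]=s['ee_pos']
P=cloud(c,T@c["hand_eye"]); z=P[...,2];x=P[...,0];y=P[...,1]
box=(x>.43)&(x<.65)&(y>-.02)&(y<.12)
for lo,hi in((.124,.136),(.153,.167)):
    f=box&(z>lo)&(z<hi); n,l,st,ce=cv2.connectedComponentsWithStats(f.astype(np.uint8))
    for i in range(1,n):
        if st[i,4]>60: r=chest(P,l==i); print(lo,st[i],np.round(np.median(z[l==i]),4),np.round(r[0],1),np.round(r[1],1),round(r[2],1))
im=c["color"][...,::-1]; cv2.imwrite("pics/w2.png",im)
E
```

```text
4.5 [0.53690284 0.05125882 0.14090435] [-3.14001962  0.09692576  0.01416915] [-16.58079926  -0.33760582  21.11781647] [0.34191983 3.26726706 0.28993583]
0.124 [ 235  167   66  195 8439] 0.1294 [549.6  75.8] [ 30.3 106. ] 86.3
0.124 [355 256  42  17 330] 0.1303 [552.5  22.6] [ 5.9 19.9] 12.4
0.153 [ 361  277   48   67 1398] 0.1599 [540.8  21.9] [20. 26.] 88.9
0.153 [240 294  34  52 547] 0.1606 [542.2  73.8] [21.5  9.7] 30.5
```

View pics/w2.png

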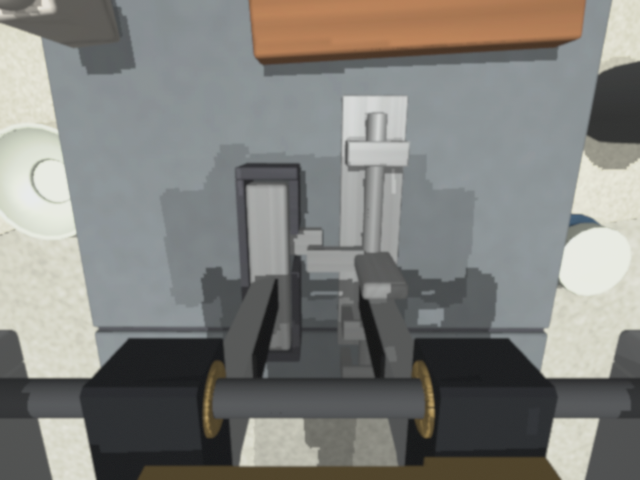

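The catch is fully down and the right finger is on the tab at (378,272). The drag is mostly friction on the plate, so I'll ease the press slightly and carry on.

Emit:
drive_tool(plan=[{"wx": 0,"wy": 0,"wz": 0,"dx": 0.012,"dy": -0.001,"dz": 0.002,"gripper": -0.12},{"wx": 0,"wy": 0,"wz": 0,"dx": 0.024,"dy": -0.0015,"dz": 0.003,"gripper": -0.12},{"wx": 0,"wy": 0,"wz": 0,"dx": 0.036,"dy": -0.002,"dz": 0.003,"gripper": -0.12},{"wx": 0,"wy": 0,"wz": 0,"dx": 0.048,"dy": -0.003,"dz": 0.003,"gripper": -0.12},{"wx": 0,"wy": 0,"wz": 0,"dx": 0.048,"dy": -0.003,"dz": 0.003,"gripper": -0.12}])

```text
time: 5.05
ee_pos: [0.5488, 0.0505, 0.141]
eef_rot: [-3.14, 0.097, 0.014]
wrist_force: [-14.9, -0.3, 16.8]
width: 0.0409
grasp_force: 9.9
```

Emit:
drive_tool(plan=[{"wx": 0,"wy": 0,"wz": 0,"dx": 0.012,"dy": -0.001,"dz": 0,"gripper": -0.12},{"wx": 0,"wy": 0,"wz": 0,"dx": 0.024,"dy": -0.0015,"dz": 0,"gripper": -0.12},{"wx": 0,"wy": 0,"wz": 0,"dx": 0.036,"dy": -0.002,"dz": 0,"gripper": -0.12},{"wx": 0,"wy": 0,"wz": 0,"dx": 0.048,"dy": -0.003,"dz": 0,"gripper": -0.12},{"wx": 0,"wy": 0,"wz": 0,"dx": 0.06,"dy": -0.004,"dz": 0,"gripper": -0.12},{"wx": 0,"wy": 0,"wz": 0,"dx": 0.06,"dy": -0.004,"dz": 0,"gripper": -0.12}])

```text
time: 5.65
ee_pos: [0.5609, 0.0497, 0.141]
eef_rot: [-3.14, 0.099, 0.028]
wrist_force: [-26.6, -0.6, 25.8]
width: 0.0408
grasp_force: 17.1
```

```bash
cat > look.py <<'E'
import sys
from bench import status, read_camera
from h import *
from scipy.spatial.transform import Rotation as R
s=status.observe(); print(s['time'],s['ee_pos'],s['eef_rot'],s['wrist_force'])
c=read_camera("wrist")
T=np.eye(4);T[:3,:3]=R.from_rotvec(s['eef_rot']).as_matrix();T[:3,3]=s['ee_pos']
P=cloud(c,T@c["hand_eye"]); z=P[...,2]
a=np.radians(-3.7); ex=np.array([np.cos(a),np.sin(a)]); ey=np.array([-np.sin(a),np.cos(a)])
q=P[...,:2]*1000-np.array([542.6,22.3]); u=q@ex; v=q@ey   # relative to shut tab centre
m=(abs(v)<7)&(z>.135)&(z<.157)&(u<60)   # back face of tab
print("tab back face, bolt =",np.round(np.nanpercentile(u[m],[5,50,95])-4,1),m.sum())
pl=(abs(v-54)<7)&(abs(u-5)<60)&(z<.142)&(z>.125)
for lo in range(-35,50,10):
    k=pl&(u>lo)&(u<lo+10); print(lo,k.sum(),np.round(np.median(z[k]),4) if k.sum() else '')
cv2.imwrite(f"pics/{sys.argv[1]}.png",c["color"][...,::-1])
E
python3 look.py w3
```

```text
5.65 [0.560916   0.04971217 0.14095138] [-3.13979587  0.09869591  0.02754056] [-26.58986726  -0.56073913  25.75472187]
tab back face, bolt = [30.1 30.4 30.8] 534
-35 297 0.1301
-25 262 0.1302
-15 202 0.1302
-5 138 0.1302
5 106 0.1304
15 173 0.1307
25 648 0.1304
35 535 0.1302
45 516 0.1287
```

View pics/w3.png

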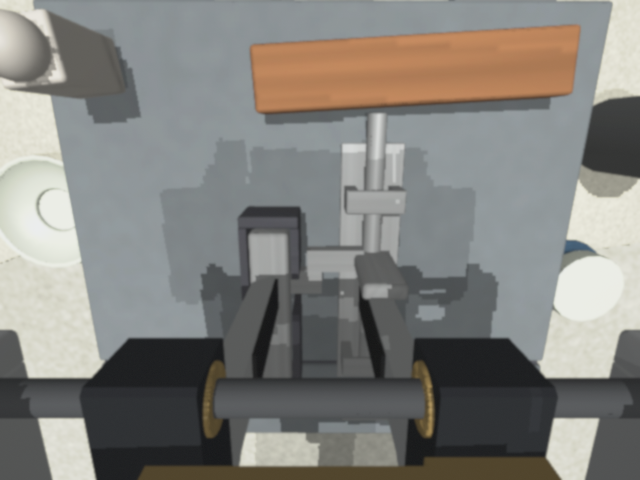

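The picture and depth agree. The bolt is drawn about 30.4 mm, with the lug at (335,262) beyond the tooth, and the plate is still at 130 mm. One more small push will seat it at the stop.

Emit:
drive_tool(plan=[{"wx": 0,"wy": 0,"wz": 0,"dx": 0.008,"dy": 0,"dz": 0,"gripper": -0.12},{"wx": 0,"wy": 0,"wz": 0,"dx": 0.014,"dy": 0,"dz": 0,"gripper": -0.12},{"wx": 0,"wy": 0,"wz": 0,"dx": 0.014,"dy": 0,"dz": 0,"gripper": -0.12}])

```text
time: 6.0
ee_pos: [0.5611, 0.0497, 0.1409]
eef_rot: [3.139, -0.099, -0.042]
wrist_force: [-39.5, -1.9, 34.9]
width: 0.0413
grasp_force: 23.9
```

Bolt is at its stop. I'll back off the tab while still pressing, then lift.

Emit:
drive_tool(plan=[{"wx": 0,"wy": 0,"wz": 0,"dx": -0.02,"dy": 0.001,"dz": 0.002,"gripper": -0.12},{"wx": 0,"wy": 0,"wz": 0,"dx": -0.04,"dy": 0.002,"dz": 0.004,"gripper": -0.12},{"wx": 0,"wy": 0,"wz": 0,"dx": -0.05,"dy": 0.003,"dz": 0.004,"gripper": -0.12},{"wx": 0,"wy": 0,"wz": 0,"dx": -0.05,"dy": 0.003,"dz": 0.03,"gripper": -0.12},{"wx": 0,"wy": 0,"wz": 0,"dx": -0.05,"dy": 0.003,"dz": 0.08,"gripper": -0.12},{"wx": 0,"wy": 0,"wz": 0,"dx": -0.1,"dy": 0.003,"dz": 0.25,"gripper": -0.12},{"wx": 0,"wy": 0,"wz": 0,"dx": -0.15,"dy": 0.003,"dz": 0.4,"gripper": -0.12},{"wx": 0,"wy": 0,"wz": 0,"dx": -0.15,"dy": 0.003,"dz": 0.6,"gripper": -0.12},{"wx": 0,"wy": 0,"wz": 0,"dx": -0.15,"dy": 0.003,"dz": 0.6,"gripper": -0.12},{"wx": 0,"wy": 0,"wz": 0,"dx": -0.15,"dy": 0.003,"dz": 0.6,"gripper": -0.12},{"wx": 0,"wy": 0,"wz": 0,"dx": -0.15,"dy": 0.003,"dz": 0.6,"gripper": -0.12}])

```text
time: 7.1
ee_pos: [0.5315, 0.05, 0.2879]
eef_rot: [-3.14, 0.1, 0.006]
wrist_force: [0.4, -0.3, -0.7]
width: 0.0415
grasp_force: 0.0
```

```bash
python3 look.py w4
```

```text
7.1 [0.53147189 0.04997678 0.28790737] [-3.13970084  0.09955417  0.005903  ] [ 0.38594795 -0.25378228 -0.65748836]
tab back face, bolt = [30.1 30.2 30.3] 53
-35 172 0.1383
-25 171 0.1383
-15 184 0.1383
-5 185 0.1384
5 193 0.1385
15 186 0.1383
25 197 0.1382
35 208 0.1383
45 166 0.129
```

View pics/w4.png

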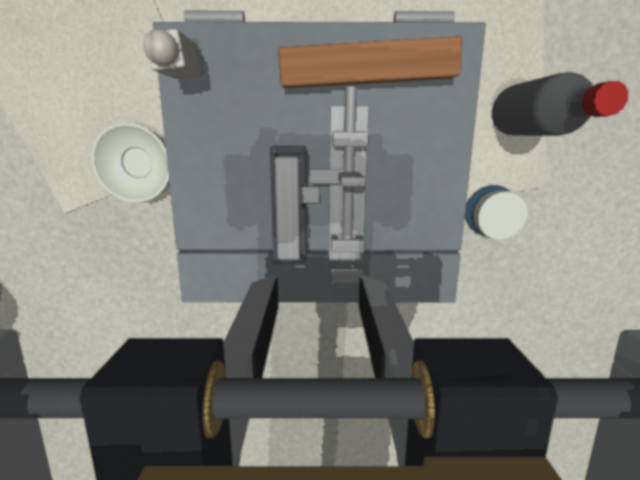

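The catch is back up at 138 mm. The lug at (325,177) sits past the tooth at (311,195), and the seal stone and paperweight have not moved.

```bash
python3 -c "
from bench import bot
print(bot.job_done())"
```

```text
the job is handed in; nothing more can be done
None
```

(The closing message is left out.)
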